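# Check the massage ball's temperature and turn its dish, held

### The job

Pick up the thermometer wand, point its lens at the pink massage ball in the dish from about 10 cm away and hold that aim steady for two seconds without touching the ball or the dish, then lay the wand back flat on its grey mat and let go of it. Then lift the dish by its handle straight up about 10 cm, and up there give it a quarter turn so that its handle bar runs parallel to the front edges of the acrylic tiers, keeping the dish level and the ball untouched in the middle all the while; finish still holding the dish up in the air, level and still. Leave everything else on the vanity where it stands.

Things in the scene. Friction and masses are not known exactly. Their poses are not given: they have to be found in the camera images.
- wand_mid (a point): Centre of the straight handle of the white thermometer wand. The handle is a bar 115 mm long (x), 24 mm wide (y) and 30 mm high (z); this point is 15 mm above its flat underside. x points along the handle towards the head, z up. A cylindrical head 26 mm across is set on the +x end and slants down and forward at 45 degrees; overall length 140 mm, about 43 mm high at the head. Mass 0.08 to 0.15 kg. It lies loose on the grey mat, its underside 4 mm above the counter
- wand_lens (a point): Centre of the red lens disc (20 mm across) on the end face of the wand's head, 74 mm ahead of (wand x) and 2 mm below wand_mid. Its z axis is the line of sight, out of the lens: 45 degrees down and forward when the wand lies flat; its y is the wand's y
- ball_center (a point): Centre of the loose pink stone massage ball, 32 mm in diameter, 0.045 kg, resting in the middle of the dish
- dish_grip (a point): Centre of the brass handle bar of the round blue dish. The bar is horizontal, 122 mm long (along y), 14 mm wide (x), 18 mm high (z), bridging the dish 101 mm above the dish's underside on two posts at its ends (y = +-57.5 mm, 12 mm wide in x, 7 mm thick); the space under the bar is open on both x sides, and 52 mm is free between the bar and the ball's top. z is up. The bar can be pinched across its width from straight above. Mass of the dish 0.2 to 0.33 kg
- dish_in (a point): Middle of the dish's floor, 8 mm above its underside; same axes as dish_grip. The dish is 128 mm across, its floor rises at 10 degrees from the middle to a rim 19 mm above the underside
- coaster: Fixed white marble slab 150 x 150 x 10 mm on which the dish stands; origin at the centre of its underside
- mat: Fixed thin grey mat 200 (x) x 130 (y) x 4 mm on which the wand lies; origin at the centre of its underside
- tiers: Fixed stepped three-shelf stand of smoked acrylic with brass front edges at the left end of the vanity, 320 mm wide (x), 240 mm deep (y), 240 mm high; origin at the centre of its underside. The front edges of the shelves run along its x; the open front faces its -y, towards the middle of the vanity
- pot: White ceramic lidded pot, 72 mm across, 68 mm high, on the lowest shelf; origin at the centre of its underside. A bystander
- clip: Tortoiseshell-coloured hair claw clip about 85 x 45 x 57 mm on the middle shelf; origin at its underside. A bystander
- curler: Steel eyelash curler about 105 x 65 x 23 mm lying on the top shelf; origin at its underside. A bystander
- perfume: Amber glass scent bottle 50 x 30 mm, 108 mm high; origin at the centre of its underside. A bystander
- tumbler: White ceramic tumbler, 72 mm across, 90 mm high; origin at the centre of its underside. A bystander
- cream: Glass jar of cream with a brass lid, 68 mm across, 50 mm high; origin at the centre of its underside. A bystander

How it is judged:
By the outcome, as a careful person would: the job done as asked, in the order asked, and still so for the second after the job is handed in, while the arm keeps its last pose, push and grip.
It also fails if it takes over 64 s, if anything falls off the work surface, if the arm or the gripper's body presses on something with over 40 N, if the wrist force passes 120 N, or if a joint passes its speed limit or range.

### The arm

A 7-joint arm with a two-finger parallel gripper is mounted at the origin on the work surface. World frame = base frame: x ahead of the robot, y to its left, z up, the work surface at z = 0. Lengths are in mm, angles in rad, forces in N, time in s.
With the tool pointing down it reaches from about 400 to 850 mm from the base axis. Payload 6.9 kg.
Tool frame: the origin (TCP) lies on the centre line of the jaws, within the pads' length; the fingertips stand 11 mm ahead of it and the grasp point (between the pads) lies 8 mm behind it; z points along the fingers, y is the line along which they close (so a half turn about z gives the same grasp; the last joint's range is limited). The gripper opens to 85 mm and grips with 20 to 120 N. Pads are 22 mm wide; open, the fingers measure 114 mm over their backs; the gripper's body (76 mm by 85 mm) begins 54 mm behind the grasp point. The pads swing forward as they close: fully open they stand 13 mm farther back than shut.
Start: joints at [1.403, 0.507, -0.238, 1.5, 0.126, 1.149, -0.155], TCP at [168.364, -601.884, 206.875] pointing down, gripper open.
Joint ranges: [-3.08, 3.08], [-0.24, 2.05], [-1.43, 1.35], [0, 2.5], [-1.52, 4.66], [0.17, 1.96], [-2.89, 2.89]. Speed limits (rad/s): [2.39, 2.39, 3.14, 3.14, 3.14, 3.14, 3.14].

### API

Orientations are given as a rotation vector (axis times angle).
In Python, from rig import robot gives the robot as it stands.
- The arm moves only by the tool move_arm, never from a script. Its argument "rows" is text: rows parted by semicolons, each of 7 numbers parted by spaces: the shift along the tool's x, y, z in mm, then the turn, a rotation vector about the tool's x, y, z in rad, then the opening, from 0 (shut) to 1 (fully open). In form: tx ty tz rx ry rz claw; .... A call has 1 to 12 rows; each row shifts and turns the commanded pose from where the row before left it, along the tool's axes as they then stand; what a row does not reach is not made up. A row lasts 1/8 s, in which the tool goes at most 62.5 mm and 10.7 degrees, less where a joint would pass 70% of its speed; a pose out of reach is approached as far as the arm can. A call is refused whole if a number of a shift passes 62.5 or a number of a turn 0.188, either way. A call with a gripper value outside its range is refused whole. The fingers move at their own pace and stop on an object; "force" is the grip in N (left out, the last holds). Time passes only in rows, so rows that do not move let the fingers close. It gives the time, the measured TCP pose, the force, the opening and the grip force at its end, in the units of the state.
- robot.sense(): the state, without advancing time (a new reading comes with each control period).
- robot.read_camera(name): name is "scene" or "top" or "wrist"; returns a dict with "pixels" (400x640x3 uint8, red, green, blue), "fx", "fy", "cx", "cy" (pixels), "dist" ([k1, k2, p1, p2, k3] as OpenCV has them; the pictures are not rectified), "rvec" (rotation vector, rad) and "tvec" (3), from world to camera coordinates, as OpenCV has them; the wrist camera has in their place "mount" (4x4, takes a point from camera to tool coordinates, whose origin is the TCP and whose axes are the flange's). Camera axes: x right, y down, z forward; pixel columns grow to the right and rows downward; lengths in mm; the calibration is good to about 2 mm. A picture is of the moment at which its call begins: read the wrist's pose just before it. There is no depth.
- robot.job_done(): hands the job in; it is judged then, once.
The state is a dict: "clock": time; "q": joint angles; "qd": joint speeds; "effort": joint torques, N m; "eef_pos": TCP position; "eef_rot": TCP orientation; "contact_force": force on the tool from outside, world axes, zero at the start; "moment": the same for the moment, N m; "gripper_width": opening from 0.0 (shut) to 1.0 (fully open); "gripper_force": force on a finger pad.
Only numpy, scipy, OpenCV 4.12 (cv2) and the standard library are available. Lean on these libraries where they do the work, as an engineer would, in place of code of your own. Each camera call takes 0.05 s, during which the arm holds its last target. There are 200 camera calls.

## Working session

There is one attempt and no reset: what is moved stays moved. The work goes in short steps, Python scripts to look and compute and a tool call to move; the robot and the scene stay as the last step left them, time stands still between calls to the robot, and variables do not carry over. Pictures are saved under pics/ and viewed, at most 10 in all, crops included, and the job is handed in when it is done.

Besides the shell and the picture viewer there is one more tool, called after "Call:" in YAML: its name, and indented under it one key for each argument. move_arm: Moves the arm, as the interface text tells. Its arguments: {"type":"object","properties":{"rows":{"type":"string"},"force":{"type":"number"}},"required":["rows"]}

```bash
mkdir -p pics; ls
python3 - <<'E'
from rig import robot
import cv2,pickle
s=robot.sense();print({k:s[k] for k in('clock','q','eef_pos','eef_rot','contact_force','gripper_width')})
d={}
for n in("scene","top"):
    c=robot.read_camera(n);d[n]=c
    cv2.imwrite(f"pics/{n}0.png",c["pixels"][:,:,::-1])
    print(n,{k:v for k,v in c.items() if k!="pixels"})
pickle.dump(d,open("cams.pkl","wb"))
E
```

```text
pics
{'clock': 0.0, 'q': array([ 1.40352898,  0.50835898, -0.2375147 ,  1.5011799 ,  0.12570343,
        1.1488623 , -0.15481854]), 'eef_pos': array([ 168.14175251, -601.37789114,  205.99997912]), 'eef_rot': array([-3.11064124e+00, -4.26885600e-01,  4.47989420e-04]), 'contact_force': array([-0.10315795,  0.08549614, -0.97208372]), 'gripper_width': 0.9974678641084374}
scene {'fx': 440.6991748088676, 'fy': 440.6991748088676, 'cx': 324.7669120662908, 'cy': 199.57615334292743, 'dist': array([0.01595874, 0.        , 0.        , 0.        , 0.        ]), 'rvec': array([ 0.90112671,  2.39594835, -1.16829892]), 'tvec': array([ 336.62158684, -157.46074975, 1669.80224316])}
top {'fx': 408.1442317853726, 'fy': 408.1442317853726, 'cx': 318.66465127338023, 'cy': 198.22562436509222, 'dist': array([-0.06172391,  0.        ,  0.        ,  0.        ,  0.        ]), 'rvec': array([ 2.17428559, -2.11572481,  0.14834933]), 'tvec': array([ 101.3422824 ,  570.24794756, 1445.42443338])}
```

View pics/scene0.png

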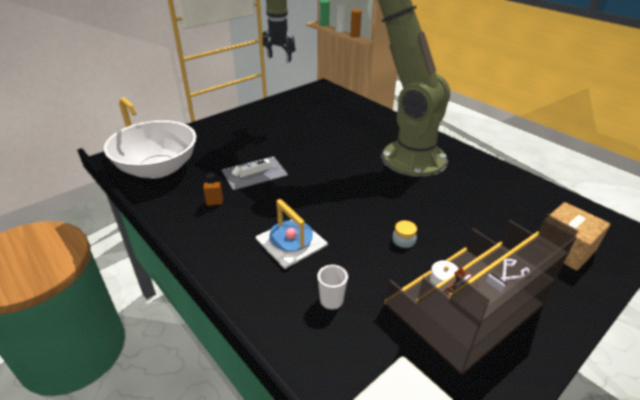

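View pics/top0.png

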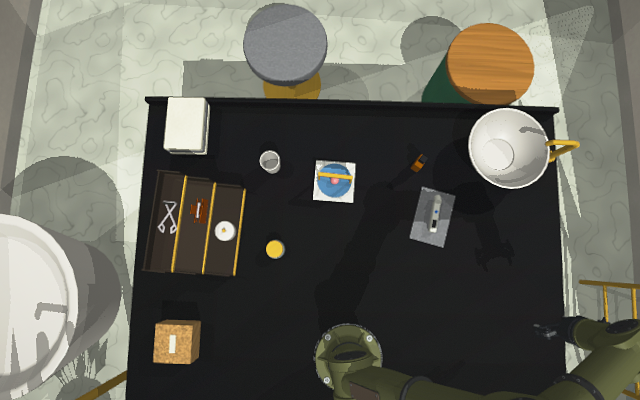

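The top view shows the wand at about (433,215) on the grey mat, the dish at (335,181) with its bar running left to right, and the tiers at (205,225) with edges running roughly vertically in the picture. Next I'll enlarge these parts.

```bash
cat > h.py <<'E'
import numpy as np,cv2,pickle
from scipy.spatial.transform import Rotation as R
def pose(c,s=None):
    "camera->world R,t"
    if "rvec" in c:
        Rm=cv2.Rodrigues(c["rvec"])[0]; return Rm.T,-Rm.T@c["tvec"]
    T=np.eye(4);T[:3,:3]=R.from_rotvec(s["eef_rot"]).as_matrix();T[:3,3]=s["eef_pos"]
    M=T@c["mount"];return M[:3,:3],M[:3,3]
def K(c): return np.array([[c["fx"],0,c["cx"]],[0,c["fy"],c["cy"]],[0,0,1]])
def px2w(c,uv,z,s=None):
    Rc,t=pose(c,s)
    n=cv2.undistortPoints(np.array(uv,float).reshape(-1,1,2),K(c),c["dist"])[:,0]
    d=np.c_[n,np.ones(len(n))]@Rc.T
    return t+d*((z-t[2])/d[:,2])[:,None]
def w2px(c,P,s=None):
    Rc,t=pose(c,s)
    return cv2.projectPoints(np.array(P,float).reshape(-1,3),cv2.Rodrigues(Rc.T)[0],-Rc.T@t,K(c),c["dist"])[0][:,0]
E
python3 - <<'E'
from h import *
d=pickle.load(open("cams.pkl","rb"));c=d["top"]
im=c["pixels"][:,:,::-1]
a=cv2.resize(im[140:220,290:370],(400,400),interpolation=cv2.INTER_CUBIC)
b=cv2.resize(im[180:250,400:470],(400,400),interpolation=cv2.INTER_CUBIC)
cv2.imwrite("pics/crop.png",np.hstack([a,b]))
print(px2w(c,[[335,181]],14),px2w(c,[[433,215]],20))
# tiers front edges
for z,e in((60,[[245,187],[237,274]]),(150,[[214,183],[206,272]]),(240,[[185,178],[174,272]])):
    p=px2w(c,e,z);print(z,p,np.degrees(np.arctan2(*(p[1]-p[0])[[1,0]])))
E
```

```text
[[637.69919787  57.90337319  14.        ]] [[ 519.23474477 -306.14534381   20.        ]]
60 [[598.32269045 384.29651331  60.        ]
 [287.46472133 396.59668879  60.        ]] 177.7340755007802
150 [[594.31950251 474.00559018 150.        ]
 [294.82778024 482.22639882 150.        ]] 178.42767141598435
240 [[592.38596339 544.44492098 240.        ]
 [295.37924642 557.81006157 240.        ]] 177.42345929563592
```

View pics/crop.png

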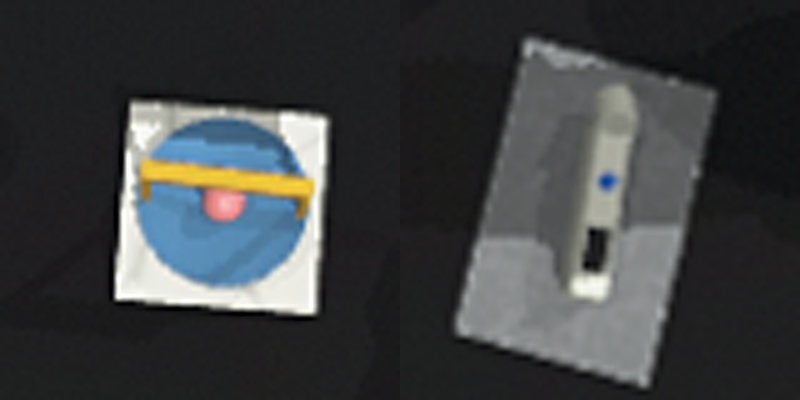

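The crop shows the bar running from about (318,174) to (352,177) in the full picture. The wand runs from its tail at (433,231) to its head at (438,196), so it points away from the robot. I'll compute the poses and the first move.

```bash
cat >> h.py <<'E'
def yaw(v): return np.degrees(np.arctan2(v[1],v[0]))
def err(s,P,yw):
    "shift in the tool's axes to reach TCP at P, turn (rad) to have tool down with tool x at yaw yw deg"
    Rt=R.from_rotvec(s["eef_rot"])
    G=R.from_euler('z',yw,degrees=True)*R.from_euler('x',180,degrees=True)
    return np.round(Rt.inv().apply(np.array(P)-s["eef_pos"]),1),np.round((Rt.inv()*G).as_rotvec(),3)
E
python3 - <<'E'
from h import *
from rig import robot
c=pickle.load(open("cams.pkl","rb"))["top"]
f=400/70
L=lambda p:[[290+x/5-.4,140+y/5-.4] for x,y in p]
Q=lambda p:[[400+(x-400)/f-.4,180+y/f-.4] for x,y in p]
p=px2w(c,Q([[525,40],[716,92],[650,386],[456,332]]),4);print("mat",p.mean(0),yaw(p[0]-p[3]),yaw(p[1]-p[2]),yaw(p[0]-p[1])-90)
p=px2w(c,Q([[591,280],[616,105]]),34);print("wand top",p,yaw(p[1]-p[0]))
p=px2w(c,L([[142,168],[312,187]]),120);print("bar",p,p.mean(0),yaw(p[0]-p[1]))
p=px2w(c,L([[223,203]]),34);print("ball",p)
p=px2w(c,L([[132,100],[328,118],[316,314],[114,298]]),10);print("coaster",p.mean(0),yaw(p[0]-p[1]),yaw(p[0]-p[3]))
s=robot.sense();print(err(s,[500,-306,200],-5))
E
```

```text
mat [ 515.08572262 -308.16156977    4.        ] -13.504390444182658 -13.547617211260022 -13.85344145608616
wand top [[ 467.99148484 -301.83874081   34.        ]
 [ 581.0209529  -319.32887862   34.        ]] -8.796164180470434
bar [[643.73429324 121.07066223 120.        ]
 [633.49787492   2.65349038 120.        ]] [638.61608408  61.8620763  120.        ] 85.0594226529608
ball [[636.85225236  61.569695    34.        ]]
coaster [638.54515981  61.12434499  10.        ] 86.1876177680742 -3.439847518710759
(array([ 399.2, -195.1,    6.4]), array([-0.002,  0.   ,  0.36 ]))
```

Call:
move_arm:
  rows: "30 -15 0 0 0 0 1;40 -20 0 0 0 0 1;45 -22 0 0 0 0 1;45 -22 0 0 0 0 1;45 -22 0 0 0 0 1;45 -22 0 0 0 0 1;45 -22 0 0 0 0 1;45 -22 0 0 0 0 1;40 -20 10 0 0 0.1 1;20 -8 10 0 0 0.11 1;0 0 0 0 0 0.11 1;0 0 0 0 0 0.11 1"
  force: 40

```text
clock: 1.6
eef_pos: [502.2, -307.5, 186.1]
eef_rot: [-3.131, 0.251, 0.002]
contact_force: [0.4, -0.8, -0.3]
gripper_width: 0.997
gripper_force: 0.0
```

Run:
```python
from h import *
from rig import robot
s=robot.sense();c=robot.read_camera("wrist")
pickle.dump((s,c),open("w1.pkl","wb"))
cv2.imwrite("pics/w1.png",c["pixels"][:,:,::-1])
print(s["clock"],s["eef_pos"],err(s,[520,-310,170],-9));print(c["mount"],c["fx"],c["dist"])
```

```text
1.6 [ 502.22814861 -307.49679593  186.13202317] (array([18. , -0.3, 16.1]), array([-0.001,  0.001, -0.003]))
[[ 3.27312288e-04 -9.65831267e-01 -2.59171482e-01  6.62871440e+01]
 [ 9.99999529e-01  7.93228676e-05  9.67311782e-04  5.23430993e-01]
 [-9.13701738e-04 -2.59171677e-01  9.65830838e-01 -1.67104935e+02]
 [ 0.00000000e+00  0.00000000e+00  0.00000000e+00  1.00000000e+00]] 283.2887481173042 [-0.00692875  0.          0.          0.          0.        ]
```

View pics/w1.png

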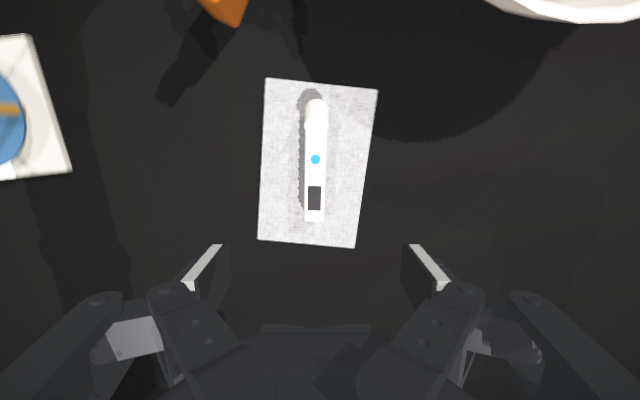

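The wand is nearly vertical in the picture, at column 314–316, with its tail at row 221, head top at row 98 and blue button at (315,159). I'll fit its axis numerically.

Run:
```python
from h import *
s,c=pickle.load(open("w1.pkl","rb"))
g=c["pixels"].min(2).astype(int)
for r in(110,130,145,175,182,208,214): print(r,g[r,296:334].tolist())
print(g[195:228,308].tolist(),g[195:228,318].tolist())
```

```text
110 [226, 224, 212, 181, 167, 162, 159, 162, 170, 188, 206, 220, 229, 236, 241, 246, 249, 251, 252, 253, 253, 253, 253, 253, 254, 254, 254, 254, 253, 252, 251, 247, 238, 230, 228, 227, 230, 230]
130 [218, 216, 184, 153, 152, 149, 144, 144, 154, 213, 253, 255, 255, 255, 255, 255, 255, 255, 255, 255, 255, 255, 255, 255, 255, 255, 255, 255, 255, 255, 254, 234, 221, 224, 221, 223, 217, 212]
145 [226, 230, 225, 183, 144, 141, 140, 140, 161, 226, 254, 255, 255, 255, 255, 255, 255, 255, 255, 255, 255, 255, 255, 255, 255, 255, 255, 255, 255, 255, 250, 235, 230, 231, 233, 230, 228, 225]
175 [220, 213, 202, 153, 144, 148, 144, 143, 182, 248, 255, 255, 255, 255, 255, 255, 255, 255, 255, 255, 255, 255, 255, 255, 255, 255, 255, 255, 255, 246, 234, 237, 237, 235, 234, 235, 241, 238]
182 [224, 231, 223, 142, 141, 145, 148, 143, 183, 248, 255, 255, 255, 255, 255, 255, 255, 255, 255, 255, 255, 255, 255, 255, 255, 255, 255, 255, 255, 233, 225, 221, 219, 229, 228, 224, 223, 225]
208 [217, 220, 224, 223, 223, 227, 216, 166, 217, 254, 255, 251, 97, 97, 97, 97, 96, 97, 98, 98, 100, 99, 99, 100, 195, 255, 255, 255, 234, 219, 220, 216, 223, 230, 234, 233, 236, 235]
214 [215, 203, 207, 214, 218, 223, 221, 220, 235, 254, 255, 255, 255, 255, 255, 255, 255, 255, 255, 255, 255, 255, 255, 255, 255, 255, 255, 255, 232, 230, 224, 222, 223, 226, 226, 228, 231, 232]
[93, 93, 94, 95, 95, 95, 94, 93, 96, 96, 96, 96, 97, 97, 97, 236, 255, 255, 255, 255, 255, 255, 255, 255, 255, 255, 244, 200, 214, 225, 228, 230, 230] [98, 99, 98, 98, 99, 97, 96, 96, 97, 97, 98, 97, 99, 99, 100, 192, 255, 255, 255, 255, 255, 255, 255, 255, 255, 255, 254, 245, 243, 245, 245, 243, 240]
```

Run:
```python
from h import *
s,c=pickle.load(open("w1.pkl","rb"))
p=px2w(c,[[315.5,130],[315.5,145],[314.4,182],[313.9,214],[313.8,220.5],[315.5,159]],34,s);print(p,yaw(p[1]-p[3]),yaw(p[0]-p[3]))
y=np.radians(yaw(p[0]-p[3]));m=p[4]+57.5*np.array([np.cos(y),np.sin(y),0]);print("mid",m)
print(w2px(c,m,s),err(s,[m[0],m[1],17],np.degrees(y)))
```

```text
[[ 562.93898903 -318.30677649   34.        ]
 [ 547.02872335 -315.75067151   34.        ]
 [ 506.10207937 -307.89955689   34.        ]
 [ 468.28179151 -301.18635375   34.        ]
 [ 460.31213175 -299.77357262   34.        ]
 [ 531.79123934 -313.30266414   34.        ]] -10.47849928866019 -10.252117714760987
mid [ 516.89409365 -310.00741782   34.        ]
[[314.71557952 172.47819949]] (array([ 15.1,   0.2, 169.1]), array([-0.001,  0.001,  0.019]))
```

Call:
move_arm:
  rows: "15 0 10 0 0 0.02 1;0 0 30 0 0 0 1;0 0 35 0 0 0 1;0 0 30 0 0 0 1;0 0 25 0 0 0 1;0 0 18 0 0 0 1;0 0 12 0 0 0 1;0 0 8 0 0 0 1;0 0 0 0 0 0 1"

```text
clock: 2.78
eef_pos: [517.1, -310.4, 18.5]
eef_rot: [-3.129, 0.277, 0.001]
contact_force: [1.1, -0.5, -0.3]
gripper_width: 1.001
gripper_force: 0.0
```

Call:
move_arm:
  rows: "0 0 0 0 0 0 0.6;0 0 0 0 0 0 0.4;0 0 0 0 0 0 0.3;0 0 0 0 0 0 0.1;0 0 0 0 0 0 0.1;0 0 0 0 0 0 0.1;0 0 0 0 0 0 0.1;0 0 0 0 0 0 0.1"
  force: 30

```text
clock: 3.78
eef_pos: [517.1, -310.4, 18.8]
eef_rot: [-3.129, 0.278, 0.0]
contact_force: [0.8, 0.4, -0.1]
gripper_width: 0.096
gripper_force: 0.0
```

Run:
```python
from h import *
from rig import robot
s=robot.sense();c=robot.read_camera("wrist");print(s["gripper_width"],s["gripper_force"])
d=robot.read_camera("scene")
a=d["pixels"][120:220,170:310]
cv2.imwrite("pics/w2.png",np.vstack([c["pixels"][:,160:480],cv2.resize(a,(320,229))])[:600,:,::-1])
```

```text
0.09577206156691681 0.0
```

View pics/w2.png

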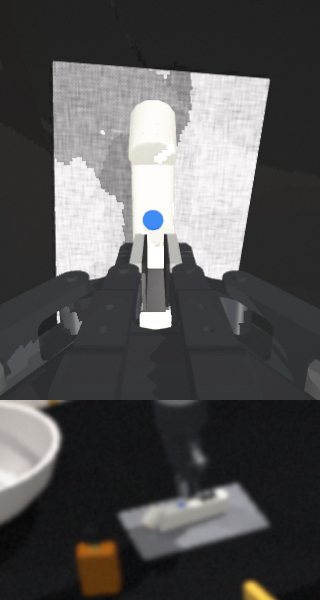

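The wrist view shows the pads at about (300,240) and (330,240), with a gap narrower than the wand, so they seem to have closed above it. I'll project the expected fingertip positions into the picture to check.

Run:
```python
from h import *
from rig import robot
s=robot.sense();c=robot.read_camera("wrist")
print(s["eef_pos"],s["contact_force"])
Rt=R.from_rotvec(s["eef_rot"])
for z in(11,0,-8,-20): print(z,w2px(c,[s["eef_pos"]+Rt.apply([x,y,z]) for x,y in((11,4),(11,-4),(0,4))],s).round().tolist())
m=np.array([517,-310,34.]);u=np.array([np.cos(np.radians(-10.3)),np.sin(np.radians(-10.3)),0])
print("wand tail top, head:",w2px(c,[m-57.5*u,m+57.5*u,m+16*u],s))
p=pickle.load(open("w1.pkl","rb"))
```

```text
[ 517.07281602 -310.42497778   18.85347339] [0.04512689 0.29173969 0.51184028]
11 [[320.0, 213.0], [308.0, 213.0], [320.0, 229.0]]
0 [[321.0, 218.0], [308.0, 218.0], [321.0, 235.0]]
-8 [[321.0, 222.0], [307.0, 222.0], [321.0, 240.0]]
-20 [[321.0, 229.0], [307.0, 229.0], [321.0, 248.0]]
wand tail top, head: [[313.28591213 328.82720197]
 [313.51905046 143.39745603]
 [313.42352172 218.3504793 ]]
```

Run:
```python
from h import *
from rig import robot
d=pickle.load(open("cams.pkl","rb"));c=d["scene"]
Rt=R.from_rotvec([-3.11064,-.4268856,0]);o=np.array([168.1,-601.4,206])
for z in(11,-2,-20,-40,-60): print(z,w2px(c,[o+Rt.apply([0,y,z]) for y in(50,-50)]).round().tolist())
c=robot.read_camera("scene");s=robot.sense();Rt=R.from_rotvec(s["eef_rot"]);o=s["eef_pos"]
for z in(11,-20,-40): print(z,w2px(c,[o+Rt.apply([0,y,z]) for y in(5,-5)]).round(1).tolist())
im=c["pixels"];a=cv2.resize(im[130:190,220:300],(640,480),interpolation=cv2.INTER_CUBIC);cv2.imwrite("pics/s3.png",a[:,:,::-1])
```

```text
11 [[270.0, 69.0], [289.0, 75.0]]
-2 [[270.0, 66.0], [289.0, 71.0]]
-20 [[269.0, 62.0], [289.0, 67.0]]
-40 [[269.0, 57.0], [289.0, 62.0]]
-60 [[269.0, 52.0], [289.0, 57.0]]
11 [[252.4, 170.1], [253.5, 171.5]]
-20 [[251.6, 162.8], [252.8, 164.1]]
-40 [[251.1, 158.0], [252.3, 159.3]]
```

View pics/s3.png

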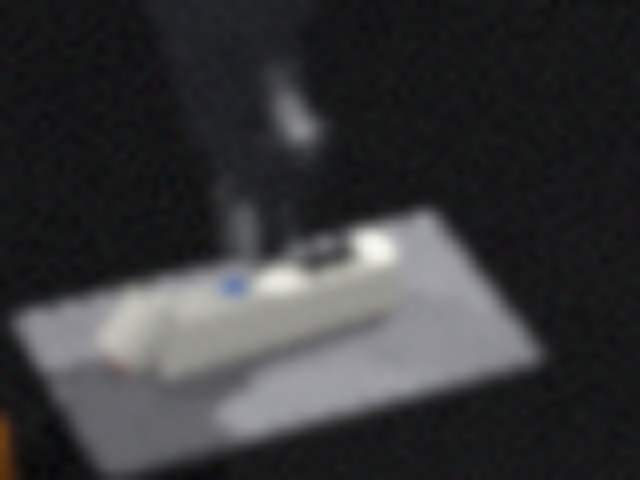

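Both views put the real fingertips about 31 mm behind the reported TCP when nearly shut and about 43 mm behind when open. The text says 11 mm ahead, so the tool sits about 42 mm higher than the reported numbers. The wand hasn't moved. I'll reopen and go lower in stages, watching the force.

Call:
move_arm:
  rows: "0 0 0 0 0 0 0.8;0 0 0 0 0 0 0.8;0 0 0 0 0 0 0.8;0 0 0 0 0 0 0.8;0 0 6 0 0 0 0.8;0 0 6 0 0 0 0.8;0 0 6 0 0 0 0.8;0 0 4 0 0 0 0.8;0 0 0 0 0 0 0.8"

```text
clock: 5.1
eef_pos: [516.8, -310.3, -3.6]
eef_rot: [-3.129, 0.278, 0.001]
contact_force: [0.3, -0.1, 0.4]
gripper_width: 0.8
gripper_force: 0.0
```

Run:
```python
from h import *
from rig import robot
s=robot.sense();c=robot.read_camera("wrist");d=robot.read_camera("scene")
print(s["eef_pos"],s["contact_force"],s["gripper_width"])
a=cv2.resize(d["pixels"][130:190,220:300],(400,300),interpolation=cv2.INTER_CUBIC)
cv2.imwrite("pics/w4.png",np.vstack([c["pixels"][120:400,120:520],a])[:,:,::-1])
```

```text
[ 516.83981388 -310.31240865   -3.58692207] [ 0.27212783 -0.12947373  0.40682541] 0.8004568045648761
```

View pics/w4.png

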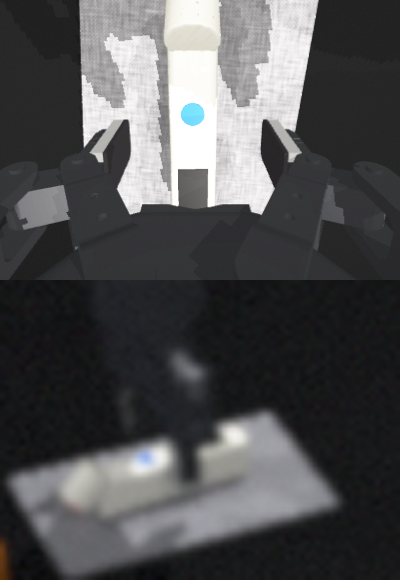

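The fingers straddle the wand: pads at about (105,140) and (285,140) in the crop, wand at column 190, no contact. I'll go 17 mm lower and close.

Call:
move_arm:
  rows: "0 0 5 0 0 0 0.8;0 0 5 0 0 0 0.8;0 0 4 0 0 0 0.8;0 0 3 0 0 0 0.7;0 0 0 0 0 0 0.5;0 0 0 0 0 0 0.35;0 0 0 0 0 0 0.2;0 0 0 0 0 0 0.1;0 0 0 0 0 0 0.1;0 0 0 0 0 0 0.1;0 0 0 0 0 0 0.1"
  force: 35

```text
clock: 6.58
eef_pos: [517.3, -310.6, -19.9]
eef_rot: [3.129, -0.278, 0.001]
contact_force: [0.5, -0.6, 4.4]
gripper_width: 0.276
gripper_force: 35.7
```

Run:
```python
from h import *
d=pickle.load(open("cams.pkl","rb"))
for n,z in(("top",34),("scene",34)):
    c=d[n];h=cv2.cvtColor(c["pixels"],cv2.COLOR_RGB2HSV).astype(int)
    m=((h[...,0]<8)|(h[...,0]>165))&(h[...,1]>70)&(h[...,2]>120)
    v,u=np.nonzero(m);k=(abs(u-(335 if n=="top" else 291))<12)&(abs(v-(181 if n=="top" else 234))<12)
    print(n,k.sum(),u[k].mean(),v[k].mean(),np.ptp(u[k]),np.ptp(v[k]),px2w(c,[[u[k].mean(),v[k].mean()]],z))
```

```text
top 38 334.07894736842104 180.44736842105263 7 5 [[635.91399415  61.99505386  34.        ]]
scene 83 290.4698795180723 233.20481927710844 9 10 [[637.8485949   60.64019951  34.        ]]
```

Call:
move_arm:
  rows: "0 0 -4 0 0 0 0.1;0 0 -12 0 0 0 0.1;0 0 -20 0 0 0 0.1;0 0 -28 0 0 0 0.1;0 0 -30 0 0 0 0.1;0 0 -20 0 0 0 0.1;0 0 -6 0 0 0 0.1;0 0 0 0 0 0 0.1"

```text
clock: 7.58
eef_pos: [516.9, -310.4, 100.0]
eef_rot: [3.129, -0.278, 0.0]
contact_force: [-0.7, 0.8, -0.9]
gripper_width: 0.276
gripper_force: 35.1
```

Call:
move_arm:
  rows: "-4 -15 0 0 0 0 0.1;-6 -25 0 0 0 0 0.1;-9 -35 0 0 0 0 0.1;-10 -42 0 0 0 0 0.1;-11 -45 0 0 0 0 0.1;-11 -45 0 0 0 0 0.1;-11 -45 0 0 0 0 0.1;-10 -42 0 0 0 0 0.1;-9 -35 0 0 0 0 0.1;-7 -28 0 0 0 0 0.1;-5 -18 0 0 0 0 0.1;-3 -12 0 0 0 0 0.1"

```text
clock: 9.07
eef_pos: [489.5, 89.2, 99.3]
eef_rot: [-3.129, 0.275, 0.003]
contact_force: [0.3, 0.2, -1.2]
gripper_width: 0.277
gripper_force: 35.1
```

Run:
```python
from h import *
from rig import robot
s=robot.sense();c=robot.read_camera("wrist");d=robot.read_camera("scene")
pickle.dump((s,c,d),open("w5.pkl","wb"))
print(s["clock"],s["eef_pos"],s["contact_force"],err(s,[491.4,87.6,72],-10.3))
u=np.array([np.cos(np.radians(-10.3)),np.sin(np.radians(-10.3)),0]);m=s["eef_pos"]+[0,0,39]
print(w2px(c,[m+[0,0,15],m+57.5*u+[0,0,15],m+14.9*u+[0,0,15],[638,61,34],[638,61,50]],s).round().tolist())
a=cv2.resize(d["pixels"][150:260,240:350],(400,400),interpolation=cv2.INTER_CUBIC)
cv2.imwrite("pics/w5.png",np.hstack([c["pixels"][:,120:520],a])[:,:,::-1])
```

```text
9.075 [489.48026514  89.176544    99.25146584] [ 0.33902259  0.19257851 -1.19402928] (array([ 2.2,  1.2, 27.2]), array([0.   , 0.002, 0.005]))
[[314.0, 280.0], [314.0, 149.0], [314.0, 249.0], [317.0, 3.0], [317.0, -7.0]]
```

View pics/w5.png

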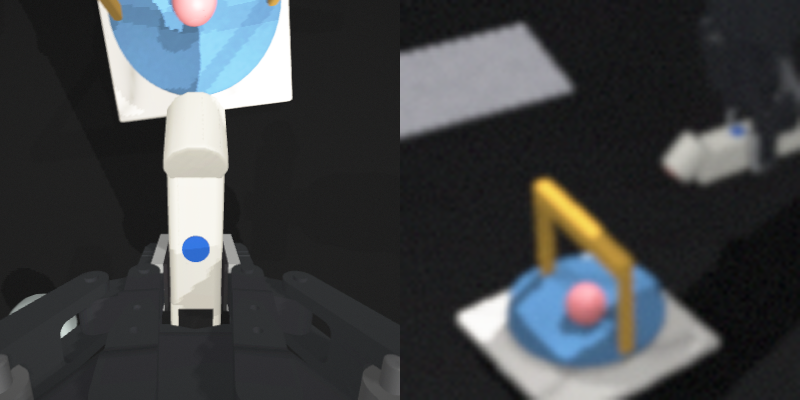

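The ball shows at wrist pixel (315,5), predicted (317,3), and the blue button at (315,248), predicted 249, so the wand and ball are where I expected. I'll check the wand's pitch from the head seam and the head's far edge.

Run:
```python
from h import *
s,c,d=pickle.load(open("w5.pkl","rb"))
u=np.array([np.cos(np.radians(-10.3)),np.sin(np.radians(-10.3)),0])
s2=dict(eef_pos=np.array([517.07,-310.42,18.85]),eef_rot=np.array([-3.129,.278,0]))
s1,c1=pickle.load(open("w1.pkl","rb"));m=np.array([517,-310,19.])
print("mat-time rows",[w2px(c,m+a*u+[0,0,15],s2).round(1).tolist() for a in(35,40,45,50)])
for name,row,h in(("seam",165,15),("tip",100,15)):
    p=px2w(c,[[313.5,row]],19+h,s2)[0];a=(p-m)@u
    for pit in(-4,0,4):
        up=np.radians(pit);q=s["eef_pos"]+[0,0,39]+u*(a*np.cos(up)-h*np.sin(up))+np.array([0,0,a*np.sin(up)+h*np.cos(up)])
        print(name,a,pit,w2px(c,q,s).round(1))
# lens red in scene
h=cv2.cvtColor(d["pixels"],cv2.COLOR_RGB2HSV).astype(int);m=((h[...,0]<10)|(h[...,0]>168))&(h[...,1]>60)&(h[...,2]>70)
v,uu=np.nonzero(m);k=(abs(uu-314)<8)&(abs(v-197)<8);print(uu[k],v[k])
L=s["eef_pos"]+[0,0,39]+74*u-[0,0,2];print("lens pred",w2px(d,L))
```

```text
mat-time rows [[[313.5, 185.3]], [[313.5, 176.3]], [[313.5, 167.1]], [[313.5, 157.7]]]
seam 46.11348296715505 -4 [[314.3 174.1]]
seam 46.11348296715505 0 [[314.3 177.8]]
seam 46.11348296715505 4 [[314.2 182.1]]
tip 79.09542109997713 -4 [[314.6  90. ]]
tip 79.09542109997713 0 [[314.6  90.7]]
tip 79.09542109997713 4 [[314.6  92.6]]
[] []
lens pred [[313.80193946 197.21600701]]
```

Pitch is about 0 and the lens is where predicted. Now the move to the aim pose and the hold.

Call:
move_arm:
  rows: "0.5 0.2 3 0 0 0.005 0.1;0.5 0.2 6 0 0 0 0.1;0.5 0.1 8 0 0 0 0.1;0.5 0 6 0 0 0 0.1;0.2 0 3 0 0 0 0.1;0 0 1 0 0 0 0.1;0 0 0 0 0 0 0.1;0 0 0 0 0 0 0.1;0 0 0 0 0 0 0.1;0 0 0 0 0 0 0.1;0 0 0 0 0 0 0.1;0 0 0 0 0 0 0.1"

```text
clock: 10.68
eef_pos: [492.9, 86.5, 72.9]
eef_rot: [-3.129, 0.286, -0.0]
contact_force: [-0.3, -0.6, -0.9]
gripper_width: 0.28
gripper_force: 35.1
```

Run:
```python
from h import *
from rig import robot
s=robot.sense();c=robot.read_camera("wrist")
Rt=R.from_rotvec(s["eef_rot"])
L=s["eef_pos"]+Rt.apply([74,0,-37]);ax=Rt.apply([.7071,0,.7071]);b=np.array([638,61,34])-L
print(s["eef_pos"],L,np.linalg.norm(b),"miss",b-ax*(b@ax),"ball top px",w2px(c,[638,61,34],s))
```

```text
[492.90904878  86.53165975  72.90967597] [565.68120678  73.11708612 109.9132195 ] 105.54453336560199 miss [-1.06339184  1.4032649  -1.30304225] ball top px [[312.31016644  -6.92951863]]
```

The sight line passes about 2 mm from the ball's centre at 105 mm. Holding.

Call:
move_arm:
  rows: "0 0 0 0 0 0 0.1;0 0 0 0 0 0 0.1;0 0 0 0 0 0 0.1;0 0 0 0 0 0 0.1;0 0 0 0 0 0 0.1;0 0 0 0 0 0 0.1;0 0 0 0 0 0 0.1;0 0 0 0 0 0 0.1;0 0 0 0 0 0 0.1;0 0 0 0 0 0 0.1;0 0 0 0 0 0 0.1;0 0 0 0 0 0 0.1"

```text
clock: 12.22
eef_pos: [492.9, 86.5, 72.9]
eef_rot: [-3.129, 0.286, -0.0]
contact_force: [-0.5, 0.4, -2.1]
gripper_width: 0.271
gripper_force: 35.1
```

Call:
move_arm:
  rows: "0 0 0 0 0 0 0.1;0 0 0 0 0 0 0.1;0 0 0 0 0 0 0.1;0 0 0 0 0 0 0.1;0 0 0 0 0 0 0.1;0 0 0 0 0 0 0.1;0 0 0 0 0 0 0.1;0 0 0 0 0 0 0.1;0 0 0 0 0 0 0.1;0 0 0 0 0 0 0.1"

```text
clock: 13.48
eef_pos: [492.9, 86.5, 72.9]
eef_rot: [-3.129, 0.286, 0.0]
contact_force: [0.2, 0.7, -1.4]
gripper_width: 0.274
gripper_force: 35.1
```

Call:
move_arm:
  rows: "0 0 -4 0 0 0 0.1;0 0 -10 0 0 0 0.1;0 0 -12 0 0 0 0.1;1 15 -2 0 0 0 0.1;5 25 0 0 0 0 0.1;8 35 0 0 0 0 0.1;10 42 0 0 0 0 0.1;11 45 0 0 0 0 0.1;11 45 0 0 0 0 0.1;11 45 0 0 0 0 0.1;11 42 0 0 0 0 0.1;10 40 0 0 0 0 0.1"

```text
clock: 14.98
eef_pos: [508.0, -258.9, 100.9]
eef_rot: [3.128, -0.288, -0.001]
contact_force: [0.6, -0.0, -1.0]
gripper_width: 0.273
gripper_force: 35.1
```

Run:
```python
from h import *
from rig import robot
s=robot.sense();print(s["clock"],s["eef_pos"],err(s,[517,-310.4,-19],-10.3))
```

```text
14.975 [ 507.97232317 -258.88118499  100.93478111] (array([ 18.3,  48.9, 120. ]), array([ 0.001,  0.   , -0.004]))
```

Call:
move_arm:
  rows: "9 26 0 0 0 -0.004 0.1;6 15 0 0 0 0 0.1;3 8 6 0 0 0 0.1;0 0 20 0 0 0 0.1;0 0 26 0 0 0 0.1;0 0 25 0 0 0 0.1;0 0 20 0 0 0 0.1;0 0 10 0 0 0 0.1;0 0 4 0 0 0 0.1;0 0 0 0 0 0 0.1"

```text
clock: 16.23
eef_pos: [518.3, -307.4, -9.8]
eef_rot: [3.129, -0.279, 0.001]
contact_force: [-0.1, 0.0, -0.6]
gripper_width: 0.274
gripper_force: 35.1
```

Run:
```python
from h import *
from rig import robot
s=robot.sense();print(s["clock"],s["eef_pos"],s["contact_force"],err(s,[517,-310.4,-19.5],-10.3))
```

```text
16.225 [ 518.27462688 -307.36711939   -9.81214808] [-0.07100842  0.00786729 -0.63632227] (array([-0.7,  3.2,  9.7]), array([-0.   , -0.   ,  0.002]))
```

Call:
move_arm:
  rows: "-0.5 2 2 0 0 0 0.1;0 1 3 0 0 0 0.1;0 0 3 0 0 0 0.1;0 0 1 0 0 0 0.1;0 0 0.5 0 0 0 0.1;0 0 0 0 0 0 0.1"

```text
clock: 16.98
eef_pos: [517.0, -310.3, -19.6]
eef_rot: [-3.129, 0.279, -0.0]
contact_force: [0.3, -0.5, -2.0]
gripper_width: 0.274
gripper_force: 35.1
```

Call:
move_arm:
  rows: "0 0 0 0 0 0 0.35;0 0 0 0 0 0 0.45;0 0 0 0 0 0 0.6;0 0 0 0 0 0 0.8;0 0 0 0 0 0 0.8;0 0 -8 0 0 0 0.8;0 0 -20 0 0 0 0.8;0 0 -35 0 0 0 0.8;0 0 -40 0 0 0 0.8;0 0 -40 0 0 0 0.8;0 0 -35 0 0 0 0.8;0 0 -22 0 0 0 0.8"

```text
clock: 18.48
eef_pos: [517.4, -310.6, 183.1]
eef_rot: [3.128, -0.28, 0.004]
contact_force: [-0.2, -1.1, -0.7]
gripper_width: 0.807
gripper_force: 0.0
```

Run:
```python
from h import *
from rig import robot
s=robot.sense();c=robot.read_camera("wrist");t=robot.read_camera("top")
print(s["clock"],s["eef_pos"])
g=c["pixels"].min(2).astype(int)
cv2.imwrite("pics/w6.png",np.hstack([c["pixels"][:260,200:440],cv2.resize(t["pixels"][180:250,400:470],(260,260))])[:,:,::-1])
for a in(-57,0,57):
    u=np.array([np.cos(np.radians(-10.3)),np.sin(np.radians(-10.3)),0]);print(w2px(c,np.array([517,-310,34])+a*u,s)-[[200,0]])
# next: dish above; bar yaw 85 -> tool y along dish x(-5): tool x yaw 85
print(err(s,[638.3,61.3,170],85),err(s,[638.3,61.3,170],-95),s["q"])
```

```text
18.475 [ 517.42306518 -310.58107968  183.09747033]
[[113.94396909 233.74688716]]
[[113.97716264 186.85113749]]
[[114.01404932 135.52535846]]
(array([  53. , -387.4,   12.9]), array([ 3.000e-03, -1.000e-03, -1.662e+00])) (array([  53. , -387.4,   12.9]), array([-1.00e-03, -3.00e-03,  1.48e+00])) [ 0.62297512  0.48915162 -0.19397365  1.59946199  0.10414392  1.0603303
 -1.34854443]
```

View pics/w6.png

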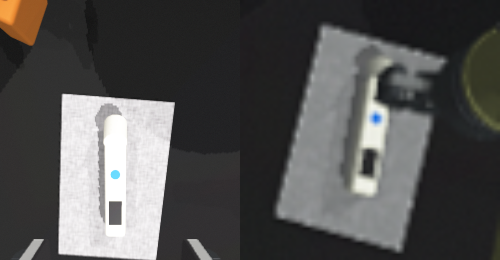

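The wand lies flat on its mat again, axis at column 115 and tail at row 235, matching the predicted 114 and 234. On to the dish.

Call:
move_arm:
  rows: "2 -15 0 0 0 0 0.8;4 -25 0 0 0 0 0.8;5 -35 0 0 0 0 0.8;6 -42 0 0 0 0 0.8;6 -45 0 0 0 0 0.8;6 -45 0 0 0 0 0.8;6 -45 0 0 0 0 0.8;6 -42 0 0 0 0 0.8;5 -35 0 0 0 0 0.8;4 -28 0 0 0 0 0.8;2 -18 0 0 0 0 0.8;1 -12 0 0 0 -0.1 0.8"

```text
clock: 20.08
eef_pos: [637.1, 62.8, 179.4]
eef_rot: [3.139, -0.118, -0.003]
contact_force: [0.2, -0.5, -0.4]
gripper_width: 0.799
gripper_force: 0.0
```

Call:
move_arm:
  rows: "0 0 0 0 0 -0.18 0.8;0 0 0 0 0 -0.18 0.8;0 0 0 0 0 -0.18 0.8;0 0 0 0 0 -0.18 0.8;0 0 0 0 0 -0.18 0.8;0 0 0 0 0 -0.18 0.8;0 0 0 0 0 -0.18 0.8;0 0 0 0 0 -0.18 0.8;0 0 0 0 0 -0.12 0.8;0 0 0 0 0 0 0.8;0 0 0 0 0 0 0.8"

```text
clock: 21.45
eef_pos: [637.4, 61.0, 180.0]
eef_rot: [-2.321, -2.117, 0.001]
contact_force: [-0.3, 0.2, 0.6]
gripper_width: 0.802
gripper_force: 0.0
```

Run:
```python
from h import *
from rig import robot
s=robot.sense();c=robot.read_camera("wrist");d=robot.read_camera("scene")
pickle.dump((s,c,d),open("w7.pkl","wb"))
print(s["clock"],s["eef_pos"],s["q"],err(s,[638.3,61.3,170],85))
h=cv2.cvtColor(c["pixels"],cv2.COLOR_RGB2HSV).astype(int)
m=(abs(h[...,0]-20)<8)&(h[...,1]>110)&(h[...,2]>90)
for r in range(0,400,20):
    u=np.nonzero(m[r])[0]
    if len(u): print(r,u.min(),u.max(),len(u))
print(w2px(c,[[638.3+y*np.cos(np.radians(85)),61.3+y*np.sin(np.radians(85)),120] for y in(-61,0,61)],s))
cv2.imwrite("pics/w7.png",c["pixels"][:,:,::-1])
```

```text
21.45 [637.44809738  60.99534652 179.99908485] [ 0.24638544  0.61061969 -0.66531188  1.49238265  0.39340683  1.17571732
 -0.57548621] (array([ 0.4,  0.8, 10. ]), array([-0.001,  0.   , -0.005]))
0 0 60 61
20 5 56 52
140 310 325 16
160 310 325 16
180 310 325 16
200 310 325 16
220 310 325 16
240 310 325 16
260 310 325 16
340 576 597 15
360 600 638 39
380 626 639 14
[[315.57418806 271.62412879]
 [315.28450536 205.6255295 ]
 [314.95314488 130.13591653]]
```

Run:
```python
from h import *
s,c,d=pickle.load(open("w7.pkl","rb"))
h=cv2.cvtColor(c["pixels"],cv2.COLOR_RGB2HSV).astype(int)
m=(abs(h[...,0]-20)<8)&(h[...,1]>110)&(h[...,2]>90)
v=np.nonzero(m[:,317])[0];v=v[(v>100)&(v<320)];print(v.min(),v.max())
for r in(v.min()+6,200,v.max()-6):
    u=np.nonzero(m[r])[0];u=u[abs(u-317)<25];print(r,u.min(),u.max(),c["pixels"][r,306:330].sum(1).tolist())
p=px2w(c,[[317.5,v.min()-.5],[317.5,v.max()+.5]],120,s);print(p,p.mean(0),yaw(p[0]-p[1]),np.linalg.norm(p[0]-p[1]))
Rt=R.from_rotvec(s["eef_rot"]);print(Rt.inv().apply(p-s["eef_pos"]))
```

```text
129 269
135 310 325 [532, 534, 534, 542, 594, 603, 607, 618, 622, 620, 616, 615, 614, 613, 609, 608, 609, 598, 564, 506, 473, 504, 537, 541]
200 310 325 [311, 316, 315, 324, 329, 377, 410, 443, 448, 450, 450, 452, 457, 457, 459, 453, 449, 445, 440, 420, 348, 348, 345, 343]
263 310 325 [69, 68, 68, 110, 247, 370, 403, 437, 449, 456, 459, 464, 463, 461, 461, 460, 468, 462, 446, 361, 69, 62, 66, 68]
[[645.69868101 123.11461815 120.        ]
 [634.87597666   2.46060233 120.        ]] [640.28732884  62.78761024 120.        ] 84.87426808694724 121.13844337921127
[[ 62.62370473   2.56166877  59.98729599]
 [-58.51439068   2.85139521  60.00631545]]
```

Call:
move_arm:
  rows: "1.5 2 6 0 0 0 0.8;0 0 15 0 0 0 0.8;0 0 20 0 0 0 0.8;0 0 22 0 0 0 0.8;0 0 20 0 0 0 0.8;0 0 16 0 0 0 0.7;0 0 12 0 0 0 0.6;0 0 8 0 0 0 0.5;0 0 1 0 0 0 0.5;0 0 0 0 0 0 0.5"

```text
clock: 22.8
eef_pos: [640.2, 62.5, 60.9]
eef_rot: [2.318, 2.12, 0.001]
contact_force: [0.4, 0.8, 0.1]
gripper_width: 0.503
gripper_force: 0.0
```

Run:
```python
from h import *
from rig import robot
s=robot.sense();c=robot.read_camera("wrist");d=robot.read_camera("scene")
print(s["clock"],s["eef_pos"],s["contact_force"])
Rt=R.from_rotvec(s["eef_rot"])
p=c["pixels"]
cv2.imwrite("pics/w8.png",np.hstack([p[100:400,170:470],cv2.resize(d["pixels"][180:260,250:330],(300,300),interpolation=cv2.INTER_CUBIC)])[:,:,::-1])
```

```text
22.8 [640.19618547  62.54838346  60.86435579] [0.42944489 0.82068851 0.14062621]
```

View pics/w8.png

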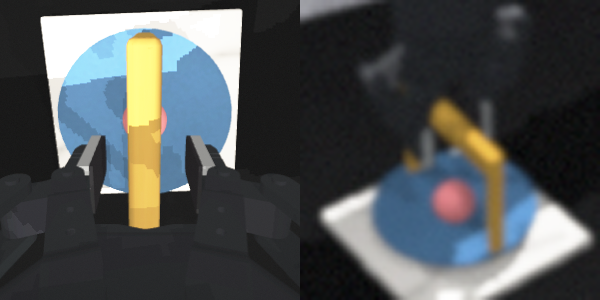

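The fingers straddle the bar evenly: inner pads at columns 103 and 187, bar at 128–160. Closing.

Call:
move_arm:
  rows: "0 0 0 0 0 0 0.4;0 0 0 0 0 0 0.32;0 0 0 0 0 0 0.26;0 0 0 0 0 0 0.22;0 0 0 0 0 0 0.19;0 0 0 0 0 0 0.16;0 0 0 0 0 0 0.1;0 0 0 0 0 0 0.02;0 0 0 0 0 0 0.02;0 0 0 0 0 0 0.02"
  force: 60

```text
clock: 24.15
eef_pos: [639.7, 62.5, 60.4]
eef_rot: [-2.318, -2.12, 0.0]
contact_force: [-1.9, 0.0, 2.4]
gripper_width: 0.155
gripper_force: 59.0
```

Call:
move_arm:
  rows: "0 0 -1 0 0 0 0.02;0 0 -3 0 0 0 0.02;0 0 -6 0 0 0 0.02;0 0 -9 0 0 0 0.02;0 0 -12 0 0 0 0.02;0 0 -14 0 0 0 0.02;0 0 -14 0 0 0 0.02;0 0 -13 0 0 0 0.02;0 0 -11 0 0 0 0.02;0 0 -8 0 0 0 0.02;0 0 -6 0 0 0 0.02;0 0 -3 0 0 0 0.02"

```text
clock: 25.65
eef_pos: [639.8, 62.4, 160.6]
eef_rot: [-2.318, -2.12, 0.0]
contact_force: [0.0, -0.9, -1.5]
gripper_width: 0.159
gripper_force: 58.4
```

```bash
cat > chk.py <<'E'
from h import *
from rig import robot
s=robot.sense();c=robot.read_camera("wrist");d=robot.read_camera("scene");t=robot.read_camera("top")
pickle.dump((s,c,d,t),open("last.pkl","wb"))
Rt=R.from_rotvec(s["eef_rot"])
print(s["clock"],s["eef_pos"],"toolx yaw",yaw(Rt.apply([1,0,0])),"toolz",Rt.apply([0,0,1]).round(3),s["contact_force"],s["moment"],s["gripper_width"])
for n,c in(("wrist",c),("scene",d),("top",t)):
    h=cv2.cvtColor(c["pixels"],cv2.COLOR_RGB2HSV).astype(int)
    o=s["eef_pos"]
    for nm,P,mk in(("bar",o+[0,0,60],(abs(h[...,0]-20)<8)&(h[...,1]>110)&(h[...,2]>90)),("ball",o+[0,0,-26],((h[...,0]<8)|(h[...,0]>168))&(h[...,1]>60)&(h[...,2]>110)),("blue",o+[0,0,-35],(abs(h[...,0]-105)<8)&(h[...,1]>80)&(h[...,2]>60))):
        q=w2px(c,P,s)[0];k,l,st,ce=cv2.connectedComponentsWithStats(mk.astype(np.uint8))
        j=[i for i in range(1,k) if st[i,4]>15 and np.hypot(*(ce[i]-q))<80]
        print(n,nm,"pred",q.round(1),[(st[i].tolist(),ce[i].round(1).tolist()) for i in j][:4])
E
python3 chk.py
```

```text
25.65 [639.84678133  62.35375321 160.60413704] toolx yaw 84.89535117505096 toolz [-0.  0. -1.] [ 0.04099232 -0.89752239 -1.54629241] [0.03059337 0.03811424 0.01359866] 0.15864981922507293
wrist bar pred [313.1 283.5] [([298, 133, 35, 196, 6319], [315.1, 228.8])]
wrist ball pred [314.1 219.1] [([294, 207, 5, 27, 88], [296.0, 220.4]), ([333, 207, 5, 27, 92], [334.5, 219.8])]
wrist blue pred [314.1 215.2] [([228, 129, 175, 147, 14217], [315.0, 199.8])]
scene bar pred [288.  180.9] [([275, 171, 5, 6, 22], [277.1, 173.5]), ([288, 179, 16, 40, 199], [296.9, 193.1]), ([203, 182, 18, 22, 305], [212.5, 192.0]), ([276, 183, 5, 15, 64], [277.8, 190.1])]
scene ball pred [289.1 206.5] [([284, 201, 11, 11, 96], [289.1, 206.0])]
scene blue pred [289.2 209.1] [([266, 193, 34, 30, 647], [282.0, 209.7]), ([304, 196, 11, 25, 186], [308.1, 208.3])]
top bar pred [336.  168.5] [([318, 165, 11, 9, 50], [321.9, 168.3])]
top ball pred [335.  173.9] []
top blue pred [334.9 174.4] [([321, 160, 6, 6, 18], [323.6, 163.2]), ([318, 171, 31, 22, 375], [331.0, 182.4])]
```

The dish is up 100 mm and the ball is where predicted (scene (289,206)). Now a slow quarter turn to bring the bar to yaw −2.15°.

Call:
move_arm:
  rows: "0 0 0 0 0 0.01 0.02;0 0 0 0 0 0.02 0.02;0 0 0 0 0 0.035 0.02;0 0 0 0 0 0.05 0.02;0 0 0 0 0 0.06 0.02;0 0 0 0 0 0.07 0.02;0 0 0 0 0 0.07 0.02;0 0 0 0 0 0.07 0.02;0 0 0 0 0 0.07 0.02;0 0 0 0 0 0.07 0.02;0 0 0 0 0 0.07 0.02;0 0 0 0 0 0.07 0.02"

```text
clock: 27.3
eef_pos: [639.8, 62.5, 160.4]
eef_rot: [-2.885, -1.242, -0.0]
contact_force: [-0.3, 0.1, -2.8]
gripper_width: 0.159
gripper_force: 58.4
```

Call:
move_arm:
  rows: "0 0 0 0 0 0.07 0.02;0 0 0 0 0 0.07 0.02;0 0 0 0 0 0.07 0.02;0 0 0 0 0 0.07 0.02;0 0 0 0 0 0.07 0.02;0 0 0 0 0 0.07 0.02;0 0 0 0 0 0.07 0.02;0 0 0 0 0 0.07 0.02;0 0 0 0 0 0.07 0.02;0 0 0 0 0 0.06 0.02;0 0 0 0 0 0.055 0.02;0 0 0 0 0 0.045 0.02"

```text
clock: 28.8
eef_pos: [639.8, 62.7, 160.4]
eef_rot: [-3.141, -0.038, 0.0]
contact_force: [-0.1, -0.5, -2.6]
gripper_width: 0.157
gripper_force: 58.4
```

Call:
move_arm:
  rows: "0 0 0 0 0 0.03 0.02;0 0 0 0 0 0.02 0.02;0 0 0 0 0 0.01 0.02;0 0 0 0 0 0.004 0.02;0 0 0 0 0 0 0.02;0 0 0 0 0 0 0.02;0 0 0 0 0 0 0.02;0 0 0 0 0 0 0.02"

```text
clock: 29.8
eef_pos: [639.8, 62.4, 160.4]
eef_rot: [-3.141, 0.058, 0.0]
contact_force: [-0.1, -0.0, -2.1]
gripper_width: 0.155
gripper_force: 58.4
```

```bash
python3 chk.py
python3 - <<'E'
from h import *
s,c,d,t=pickle.load(open("last.pkl","rb"));print(s["q"],s["qd"].round(3))
# tier front edges (brass) fitted in the top picture
im=t["pixels"];h=cv2.cvtColor(im,cv2.COLOR_RGB2HSV).astype(int)
m=(abs(h[...,0]-20)<8)&(h[...,1]>110)&(h[...,2]>90)
for z,(x0,y0),(x1,y1) in((60,(245,190),(237,270)),(150,(214,186),(206,268)),(240,(185,182),(174,268))):
    v,u=np.nonzero(m);e=u-(x0+(v-y0)*(x1-x0)/(y1-y0));k=(abs(e)<4)&(v>y0)&(v<y1)
    f=np.polyfit(v[k],u[k],1);p=px2w(t,[[np.polyval(f,y0),y0],[np.polyval(f,y1),y1]],z);print(k.sum(),yaw(p[1]-p[0]))
# same in the scene picture cannot be told; wand tail check by top picture
E
```

```text
29.8 [639.83132123  62.42069704 160.38071916] toolx yaw -2.128524581140275 toolz [-0.  0. -1.] [-0.05631057 -0.00627387 -2.12784475] [-0.00219387 -0.00950033  0.04536625] 0.1548690555804983
wrist bar pred [313.5 286.7] [([298, 133, 35, 196, 6376], [315.2, 229.0])]
wrist ball pred [314.1 221.1] [([333, 207, 5, 27, 92], [334.5, 219.9]), ([294, 208, 5, 26, 101], [296.3, 220.1])]
wrist blue pred [314.1 217.2] [([228, 129, 112, 147, 7244], [266.0, 198.9]), ([334, 158, 70, 118, 3040], [370.3, 231.7]), ([376, 194, 12, 10, 58], [381.7, 198.6])]
scene bar pred [288. 181.] [([302, 174, 7, 27, 121], [305.6, 186.7]), ([268, 181, 19, 36, 217], [275.6, 191.4]), ([203, 182, 18, 22, 305], [212.6, 192.0])]
scene ball pred [289.1 206.6] [([285, 201, 10, 11, 86], [289.4, 206.3])]
scene blue pred [289.2 209.2] [([272, 193, 42, 30, 860], [291.6, 208.3]), ([265, 203, 5, 14, 46], [266.8, 209.4])]
top bar pred [336.  168.6] [([333, 178, 4, 14, 31], [334.7, 185.1])]
top ball pred [335.  173.9] []
top blue pred [334.9 174.4] [([318, 168, 16, 24, 260], [325.4, 179.4])]
[ 0.01330588  0.57312779 -0.25104055  1.51682676  0.15403674  1.07111228
 -1.88113133] [ 0.    -0.     0.002 -0.001 -0.001 -0.001  0.004]
224 175.72830357119958
271 175.9223299561061
308 175.91162156831496
```

Run:
```python
from h import *
s,c,d,t=pickle.load(open("last.pkl","rb"))
def run(t,segs,n):
    h=cv2.cvtColor(t["pixels"],cv2.COLOR_RGB2HSV).astype(int)
    v,u=np.nonzero((abs(h[...,0]-20)<8)&(h[...,1]>110)&(h[...,2]>90))
    P=np.c_[u,v].astype(float)
    for z,a,b in segs:
        a=np.array(a,float);b=np.array(b,float)
        for w in(6,4,3,3,3):
            dr=(b-a)/np.linalg.norm(b-a);r=P-a;l=r@dr;e=abs(r@[-dr[1],dr[0]]);k=(e<w)&(l>0)&(l<np.linalg.norm(b-a))
            vx,vy,x,y=cv2.fitLine(P[k].astype(np.float32),cv2.DIST_HUBER,0,.01,.01).ravel()
            f=np.array([vx,vy]);q=np.array([x,y]);a,b=q+f*((a-q)@f),q+f*((b-q)@f)
        p=px2w(t,[a,b],z);print(n,z,k.sum(),e[k].mean().round(2),a.round(1),b.round(1),yaw(p[1]-p[0])%180)
run(t,((60,(245,190),(237,270)),(150,(214,186),(206,268)),(240,(185,182),(174,268))),"top")
run(d,((60,(415,295),(466,264)),(150,(460,285),(503,254)),(240,(490,275),(538,238))),"scene")
```

```text
top 60 231 0.72 [244.3 189.9] [234.  269.6] 175.6346907446086
top 150 280 0.85 [214. 186.] [202.9 267.6] 175.7960579914749
top 240 311 0.9 [184.5 181.9] [172.2 267.7] 175.92943565877846
scene 60 117 1.0 [418.2 299.7] [467.7 266.5] 175.3555755488293
scene 150 250 1.36 [461.4 286.9] [504.5 256. ] 175.9860514550489
scene 240 336 1.4 [485.8 269.2] [535.4 234.5] 175.52598358952105
```

All six edge fits agree on 175.7°, so the bar needs 2.2° more.

Call:
move_arm:
  rows: "0 0 0 0 0 0.006 0.02;0 0 0 0 0 0.012 0.02;0 0 0 0 0 0.012 0.02;0 0 0 0 0 0.006 0.02;0 0 0 0 0 0.002 0.02;0 0 0 0 0 0 0.02;0 0 0 0 0 0 0.02;0 0 0 0 0 0 0.02;0 0 0 0 0 0 0.02;0 0 0 0 0 0 0.02;0 0 0 0 0 0 0.02;0 0 0 0 0 0 0.02"

```text
clock: 31.45
eef_pos: [639.8, 62.4, 160.4]
eef_rot: [-3.139, 0.118, 0.0]
contact_force: [0.2, 0.3, -2.2]
gripper_width: 0.153
gripper_force: 58.4
```

```bash
python3 chk.py | grep -v top; python3 -c "
from rig import robot
print(robot.job_done())"
```

```text
31.45 [639.84713453  62.43360041 160.37998933] toolx yaw -4.310131108149588 toolz [-0.  0. -1.] [ 0.22137576  0.34610806 -2.22755321] [-0.02661227  0.03946202 -0.00019608] 0.15281955510158635
wrist bar pred [313.5 286.8] [([298, 133, 35, 196, 6366], [315.2, 229.1])]
wrist ball pred [314.1 221.1] [([294, 208, 5, 26, 101], [296.3, 220.1]), ([333, 208, 5, 26, 83], [334.3, 219.9])]
wrist blue pred [314.2 217.2] [([228, 129, 109, 147, 7210], [265.8, 199.1]), ([334, 157, 70, 119, 3043], [370.9, 231.8]), ([377, 194, 13, 10, 64], [383.0, 198.2])]
scene bar pred [288. 181.] [([301, 174, 8, 27, 133], [305.8, 185.9]), ([267, 181, 20, 35, 219], [275.1, 191.0]), ([204, 182, 17, 22, 302], [212.5, 192.0])]
scene ball pred [289.1 206.6] [([285, 201, 10, 11, 86], [289.4, 206.4])]
scene blue pred [289.2 209.2] [([270, 193, 44, 31, 876], [291.2, 208.3]), ([265, 204, 4, 13, 42], [266.7, 209.6])]
the job is handed in; nothing more can be done
None
```

The job is handed in at 31.5 s: the wand was aimed at the ball from about 105 mm for over 2 s and laid back flat on its mat. The dish is now held about 100 mm up, level and still, with the ball in the middle and the handle bar parallel to the tier edges to within my measurement (−4.3° against 175.7°).

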